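Draw the spacer from under the dark whetstones

TASK

From the guide frame with the dark stones, slide out the spacer plate with the red tab at the bottom of the stack, so that the three stones drop straight down on to the bed and stay inside the frame. Then set the spacer down gently, flat with its tab up, in the middle of the green mat. Leave the spacer under the pale stones where it is.

Things in the scene. Friction and masses are not known exactly. Their poses are not given: they have to be found in the camera images.
- dark_spacer: The spacer to draw out: aluminium plate 115 x 50 x 10 mm (x, y, z), 0.15 kg, level on the frame's bed, 8 mm above the table. Origin: centre of its underside, z up. Upright red tab centred at x = -50, y = 0 mm: 10 thick (x), 30 wide (y), from z = 10 to 55; it sticks out in front, 44 mm from the frame. Pull along its own -x (roughly to the robot), 3 to 6 N; clear of the frame after 60 mm. 9 mm side play.
- dark_top: Top one of three loose dark grey stones, each 50 x 100 x 15 mm (x, y, z), stacked on the spacer in a fixed blue guide frame 66 x 116 mm, 64 mm high, open on top and between its corner posts; 2 mm play all round. Its x, y axes are the spacer's. Origin: centre of its underside, 48 mm above the table at first, 38 mm once dropped on the bed. The stones tip a little as the plate leaves, then lie flat.
- mat: Flat green mat fixed to the table, 180 x 180 x 3 mm, origin at the centre of its underside on the table. Nothing lies on it.
- pale_spacer: A bystander: an identical spacer with a red tab under a stack of three pale cream stones in an identical guide frame beside the dark one (to its left or right). Same origin and axes. Not to be disturbed.
Things that resemble listed ones, but are neither listed nor needed, are in the scene too. Leave any pink look-alike of the dark_top alone. Leave any purple look-alike of the dark_spacer alone.

How it is judged:
On the way:
1. the spacer is out and the dark stones have dropped flat on to the bed (height (world z) of dark_top between 0.033 and 0.043 m and angle between dark_top's own z axis and vertical below 0.12 rad and distance of dark_spacer from where it was at the start of the episode above 0.05 m), for 0.2 s.
At the end, for the whole second after the job is handed in: The spacer lies at rest, flat (within 8 degrees) and tab up, on the green mat with its centre within 45 mm of the mat's centre; the dark top stone lies flat (within 7 degrees), at rest, 33 to 43 mm above the table in its frame, within 25 mm of where it began (height (world z) of dark_top between 0.033 and 0.043 m and angle between dark_top's own z axis and vertical below 0.12 rad and distance of dark_top from where it was at the start of the episode below 0.025 m and horizontal distance between dark_spacer and mat below 0.045 m and height (world z) of dark_spacer below 0.008 m and angle between dark_spacer's own z axis and vertical below 0.15 rad and linear speed of each of dark_spacer, dark_top below 0.03 m/s); the robot touches nothing.
It fails at once if a dark stone is knocked or lifted out of its frame (top stone more than 35 mm from its start) (distance of dark_top from where it was at the start of the episode above 0.035 m).
It fails at once if the pale stack's spacer is disturbed (moved more than 15 mm) (distance of pale_spacer from where it was at the start of the episode above 0.015 m).
It fails at once if the spacer is dropped or thrown on to the mat (faster than 0.7 m/s close above it) (horizontal distance between dark_spacer and mat below 0.1 m and height (world z) of dark_spacer below 0.04 m and linear speed of dark_spacer above 0.7 m/s).
It also fails if it takes over 43 s, if anything falls off the work surface, if the arm or the gripper's body presses on something with over 40 N, if the wrist force passes 120 N, or if a joint passes its speed limit or range.

ROBOT

A 6-joint arm with a two-finger parallel gripper is mounted at the origin on the work surface. World frame = base frame: x ahead of the robot, y to its left, z up, the work surface at z = 0. Lengths are in m, angles in rad, forces in N, time in s.
With the tool pointing down it reaches from about 0.3 to 0.825 m from the base axis. Payload 5.4 kg.
Tool frame: the origin (TCP) lies where the fingers leave the gripper's body, on its centre line; the fingertips stand 88 mm ahead of it and the grasp point (between the pads) lies 69 mm ahead of it; x points along the fingers, z is the direction in which the jaws open and shut, and the axes are right-handed (so a half turn about x gives the same grasp; the last joint's range is limited). The gripper opens to 92 mm and grips with 3 to 60 N. Pads are 20 mm wide; open, the fingers measure 128 mm over their backs; the gripper's body (75 mm by 189 mm) begins 69 mm behind the grasp point.
Start: joints at [-1.353, 0.158, 1.597, -0, 1.386, -0.21], TCP at [0.239, -0.523, 0.303] pointing down, gripper open.
Joint ranges: [-2.91, 2.91], [-0.94, 2.29], [0.18, 2.7], [-1.29, 4.43], [0.17, 2.64], [-3, 3]. Speed limits (rad/s): [2.57, 2.57, 3.14, 3.14, 3.14, 3.14].

INTERFACE

Orientations are given as a rotation vector (axis times angle).
In Python, from cell import state, eyes, workorder gives the robot as it stands. The module is installed in compiled form; this text tells all that it offers.
- The arm moves only by the tool play_rows, never from a script. Its argument "targets" is a list of rows, each an object with "delta_pos": the shift along the tool's x, y, z in units of 40 mm (1.0 is 40 mm), a list of three; "twist": the turn, a rotation vector about the tool's x, y, z in units of 8 degrees (1.0 is 8 degrees), a list of three. In form: [{"delta_pos": [tx, ty, tz], "twist": [wx, wy, wz]}, ...]. A call has 1 to 5 rows; each row shifts and turns the commanded pose from where the row before left it, along the tool's axes as they then stand; what a row does not reach is not made up. A row lasts 1/10 s, in which the tool goes at most 50 mm and 8.59 degrees, less where a joint would pass 70% of its speed; a pose out of reach is approached as far as the arm can. A call is refused whole if a number of a shift passes 1 or a number of a turn 1, either way. A call with a gripper value outside its range is refused whole. "grip" is the closure, from 0 (fully open) to 1 (shut), set as the call begins (left out, the last holds). The fingers move at their own pace and stop on an object; the grip force is fixed at half the most. Time passes only in rows, so rows that do not move let the fingers close. It gives the time, the measured TCP pose, the force and the opening at its end, in the units of the state.
- state(): the state, without advancing time (a new reading comes with each control period).
- eyes.grab_frame(name): name is "side" or "top" or "wrist"; returns a dict with "image" (400x640x3 uint8, blue, green, red), "depth" (400x640 float32, m along the optical axis (not along the pixel's ray), 0 where there is no reading), "camera_matrix" (3x3 intrinsics, pixels), "dist_coeffs" ([k1, k2, p1, p2, k3] as OpenCV has them; the pictures are not rectified), "R" (3x3) and "t" (3): a world point X has camera coordinates R X + t. Camera axes: x right, y down, z forward; pixel columns grow to the right and rows downward; lengths in m; the calibration is good to about 2 mm. A picture is of the moment at which its call begins.
- workorder.close_job(): hands the job in, once; it reports no verdict.
The state is a dict: "t": time; "q": joint angles; "joint_vel": joint speeds; "joint_torque": joint torques, N m; "tool_pos": TCP position; "ee_rot": TCP orientation; "ft_force": force on the tool from outside, world axes, zero at the start; "torque": the same for the moment, N m; "grip_width": finger opening in m.
Only numpy, scipy, OpenCV 4.12 (cv2) and the standard library are available. Lean on these libraries where they do the work, as an engineer would, in place of code of your own. Each camera call takes 0.05 s, during which the arm holds its last target. There are 200 camera calls.

## Working session

There is one attempt and no reset: what is moved stays moved. The work goes in short steps, Python scripts to look and compute and a tool call to move; the robot and the scene stay as the last step left them, time stands still between calls to the robot, and variables do not carry over. Pictures are saved under pics/ and viewed, about 8 in all and at most 12, crops included, and the job is handed in when it is done.

Besides the shell and the picture viewer there is one more tool, called after "Request:" by a JSON object that holds its "api" and its "payload", one argument or row to a line. play_rows: Moves the arm, as the interface text tells. Its arguments: {"type":"object","properties":{"targets":{"type":"array"},"grip":{"type":"number"}},"required":["targets"]}

```bash
mkdir -p pics; cat > h.py <<'E'
import numpy as np, cv2, pickle
from cell import state, eyes, workorder
def grab(n,tag):
    f=eyes.grab_frame(n); pickle.dump(f,open(f'pics/{tag}.pkl','wb')); cv2.imwrite(f'pics/{tag}.png',f['image']); return f
def load(tag): return pickle.load(open(f'pics/{tag}.pkl','rb'))
def ray(f,u,v):
    p=cv2.undistortPoints(np.array([[[u,v]]],float),np.array(f['camera_matrix'],float),np.array(f['dist_coeffs'],float))[0,0]
    R=np.array(f['R']);t=np.array(f['t']).ravel()
    return -R.T@t, R.T@np.array([p[0],p[1],1.])
def atz(f,u,v,z):
    o,d=ray(f,u,v); return o+d*(z-o[2])/d[2]
def dep(f,u,v):
    o,d=ray(f,u,v); return o+d*f['depth'][int(round(v)),int(round(u))]
def tri(a,b):
    A=np.zeros((3,3));y=np.zeros(3)
    for f,u,v in (a,b):
        o,d=ray(f,u,v);d=d/np.linalg.norm(d);P=np.eye(3)-np.outer(d,d);A+=P;y+=P@o
    x=np.linalg.solve(A,y)
    return x,[np.linalg.norm(np.cross(x-ray(f,u,v)[0],ray(f,u,v)[1]/np.linalg.norm(ray(f,u,v)[1]))) for f,u,v in (a,b)]
E
python3 - <<'E'
from h import *
for n in('top','side'): 
    f=grab(n,n+'0'); print(n,-np.array(f['R']).T@np.array(f['t']).ravel())
s=state();print(s)
E
```

```text
top [0.36643594 0.0076619  1.17691583]
side [0.2866445  0.61394155 0.40556171]
{'t': 0.1, 'q': array([-1.35306821e+00,  1.59001051e-01,  1.59806960e+00, -3.87602361e-06,
        1.38619431e+00, -2.10103792e-01]), 'joint_vel': array([ 9.22882455e-04, -1.44812154e-03, -4.22246483e-03,  1.19893575e-03,
        1.60144237e-04, -5.30313842e-05]), 'joint_torque': array([-3.90325613e-05, -3.86502850e+01, -3.22959781e+01,  7.02586840e-02,
        3.39003140e-02, -3.80512279e-05]), 'tool_pos': array([ 0.23845519, -0.52277816,  0.30182719]), 'ee_rot': array([ 0.88966739,  1.38296382, -0.88773633]), 'ft_force': array([-0.84905701,  1.04829609, -0.84927917]), 'torque': array([-0.025692  ,  0.00227085, -0.04581604]), 'grip_width': 0.09202034347895532}
```

View pics/top0.png

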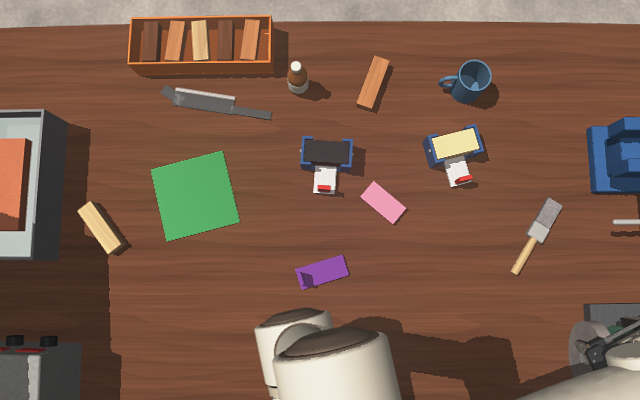

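View pics/side0.png

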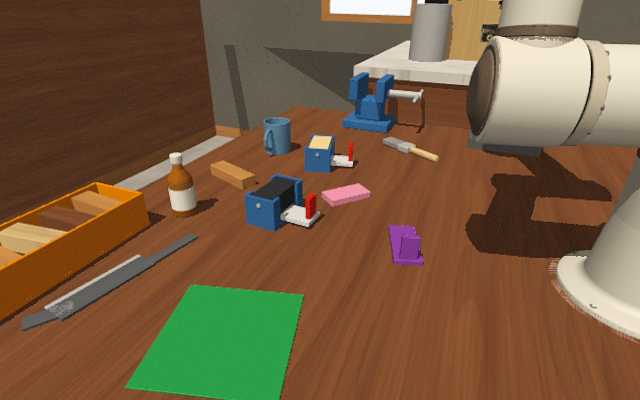

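The top view shows the dark frame at about (327,153) with its tab at (324,188), the pale frame at (455,145), and the mat at (195,196). The side view shows the dark tab at about (310,206). I'll enlarge both.

```bash
python3 - <<'E'
from h import *
a=load('top0');b=load('side0')
A=cv2.resize(a['image'][130:200,290:365],None,fx=5.3,fy=5.3,interpolation=cv2.INTER_CUBIC)
B=cv2.resize(b['image'][170:235,240:325],None,fx=4.7,fy=4.7,interpolation=cv2.INTER_CUBIC)
h=max(A.shape[0],B.shape[0]);C=np.zeros((h,A.shape[1]+B.shape[1],3),np.uint8)
C[:A.shape[0],:A.shape[1]]=A;C[:B.shape[0],A.shape[1]:]=B
cv2.imwrite('pics/crop.png',C);print(A.shape,B.shape)
g=a['image'].astype(int);m=((g[...,1]>g[...,2]+50)&(g[...,1]>g[...,0]+40)).astype(np.uint8)
c=max(cv2.findContours(m,0,2)[0],key=cv2.contourArea);r=cv2.minAreaRect(c);print('mat',r)
print(atz(a,*r[0],.003),[atz(a,*p,.003).round(3) for p in cv2.boxPoints(r)])
for tag,f in(('top',a),('side',b)):
    g=f['image'].astype(int);m=((g[...,2]>150)&(g[...,1]<60)&(g[...,0]<60)).astype(np.uint8)
    n,l,st,ce=cv2.connectedComponentsWithStats(m)
    for i in range(1,n):
        if st[i,4]>15: print(tag,st[i],ce[i])
for p in[(327,153),(324,188),(322,175),(340,215)]:print(p,dep(a,*p).round(4))
E
```

```text
(371, 398, 3) (306, 400, 3)
mat ((194.14706420898438, 195.58824157714844), (74.45843505859375, 76.15618896484375), 75.96376037597656)
[0.5338321 0.3154897 0.003    ] [array([0.6  , 0.43 , 0.003]), array([0.644, 0.251, 0.003]), array([0.47 , 0.204, 0.003]), array([0.426, 0.379, 0.003])]
side [349 142   4  19  64] [350.3125 150.5625]
side [305 193  11  26 114] [308.34210526 204.71929825]
(327, 153) [ 0.6227 -0.0009  0.0627]
(324, 188) [0.5422 0.006  0.0623]
(322, 175) [0.58   0.0106 0.0186]
(340, 215) [ 0.4871 -0.0316  0.0036]
```

View pics/crop.png

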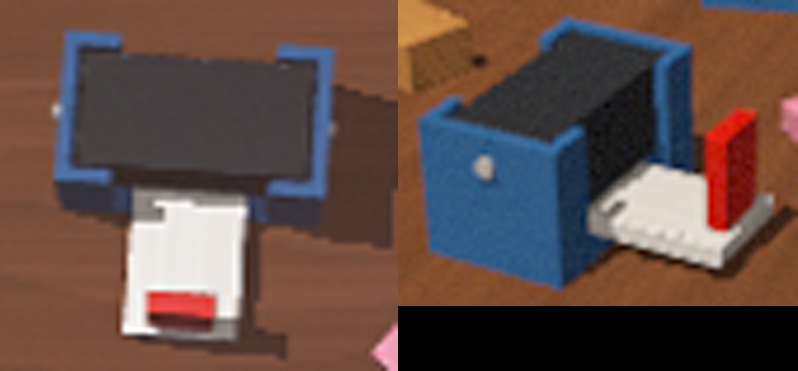

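The crop shows the tab's top face centred at about (181,305) in the top part and (730,121) in the side part. Next I triangulate those points and get the yaw from the edges.

```bash
python3 - <<'E'
from h import *
from scipy.spatial.transform import Rotation as Ro
a=load('top0');b=load('side0')
T=lambda x,y:(290+(x+.5)/5.3-.5,130+(y+.5)/5.3-.5)
S=lambda x,y:(240+(x-398+.5)/4.7-.5,170+(y+.5)/4.7-.5)
print('tab top',tri((a,*T(181,305)),(b,*S(730,121))))
print('tab z.063',atz(a,*T(181,305),.063), atz(b,*S(730,121),.063))
def yaw(p,q,z):
    d=atz(a,*T(*q),z)-atz(a,*T(*p),z); return np.degrees(np.arctan2(d[1],d[0])),np.linalg.norm(d[:2])
print('tab edges y',yaw((215,294),(147,292),.063))
print('plate L',yaw((124,322),(133,200),.018),'R',yaw((239,328),(247,200),.018))
print('frame back top',yaw((334,48),(66,34),.064),'stone back',yaw((318,64),(82,52),.063),'front',yaw((304,178),(75,163),.063),'right',yaw((326,195),(334,48),.064))
for n,p,z in(('plate frontL',(123,322),.018),('frontR',(239,328),.018),('frame fr R',(326,195),.064),('frame bk R',(334,48),.064),('bk L',(66,34),.064),('fr L',(57,180),.064)):print(n,atz(a,*T(*p),z).round(4))
s=state();R=Ro.from_rotvec(s['ee_rot']).as_matrix();print(R.round(3))
E
```

```text
tab top (array([0.54467477, 0.00695988, 0.0659411 ]), [np.float64(0.0011257498645558688), np.float64(0.0011257498645559278)])
tab z.063 [0.54406246 0.00660076 0.063     ] [0.54810218 0.00176051 0.063     ]
tab edges y (np.float64(88.20300956224574), np.float64(0.028918929169306756))
plate L (np.float64(-4.083289542608644), np.float64(0.05499923788461395)) R (np.float64(-3.788867851918857), np.float64(0.05763883680308086))
frame back top (np.float64(86.77783644728075), np.float64(0.11557125346227175)) stone back (np.float64(86.86678019991984), np.float64(0.10175209978461752)) front (np.float64(86.05791560506822), np.float64(0.09820833286688571)) right (np.float64(-3.5938813544185435), np.float64(0.06455933928925392))
plate frontL [0.5437 0.0322 0.018 ]
frontR [ 0.5409 -0.019   0.018 ]
frame fr R [ 0.5913 -0.0553  0.064 ]
frame bk R [ 0.6558 -0.0594  0.064 ]
bk L [0.6623 0.056  0.064 ]
fr L [0.5981 0.0595 0.064 ]
[[-0.     0.91   0.415]
 [ 0.002  0.415 -0.91 ]
 [-1.     0.    -0.002]]
```

```bash
cat > plan.py <<'E'
from h import *
from scipy.spatial.transform import Rotation as Ro
def goalR(yaw):  # tool x down, tool z at yaw
    z=np.array([np.cos(yaw),np.sin(yaw),0]);x=np.array([0,0,-1.]);return np.column_stack([x,np.cross(z,x),z])
def plan(pos,yawdeg,n):
    s=state();p=np.array(s['tool_pos']);R=Ro.from_rotvec(s['ee_rot'])
    w=(R.inv()*Ro.from_matrix(goalR(np.radians(yawdeg)))).as_rotvec();st=Ro.from_rotvec(w/n)
    d=(np.array(pos)-p)/n;print('t',s['t'],'twist',(np.degrees(w/n)/8).round(3))
    for i in range(n): print((R.inv().apply(d)/.04).round(3).tolist());R=R*st
E
python3 -c "
from plan import *
plan([.544,.007,.23],-3.5,15)"
```

```text
t 0.1 twist [-0.517 -0.001 -0.001]
[0.121, 0.83, -0.592]
[0.121, 0.87, -0.531]
[0.121, 0.906, -0.467]
[0.121, 0.937, -0.4]
[0.121, 0.964, -0.331]
[0.12, 0.985, -0.261]
[0.12, 1.001, -0.189]
[0.12, 1.013, -0.117]
[0.12, 1.018, -0.044]
[0.12, 1.019, 0.03]
[0.12, 1.014, 0.103]
[0.12, 1.004, 0.176]
[0.12, 0.989, 0.248]
[0.12, 0.968, 0.319]
[0.12, 0.943, 0.387]
```

Request:
{"api": "play_rows", "payload": {
  "targets": [
    {"delta_pos": [0.12, 0.83, -0.59], "twist": [-0.52, 0, 0]},
    {"delta_pos": [0.12, 0.87, -0.53], "twist": [-0.52, 0, 0]},
    {"delta_pos": [0.12, 0.91, -0.47], "twist": [-0.52, 0, 0]},
    {"delta_pos": [0.12, 0.94, -0.4], "twist": [-0.52, 0, 0]},
    {"delta_pos": [0.12, 0.96, -0.33], "twist": [-0.52, 0, 0]}
  ],
  "grip": 0.6
}}

```text
t: 0.6
tool_pos: [0.3407, -0.3448, 0.2781]
ee_rot: [0.608, 1.485, -0.607]
ft_force: [-0.2, 0.5, 0.0]
grip_width: 0.0543
```

Request:
{"api": "play_rows", "payload": {
  "targets": [
    {"delta_pos": [0.12, 0.99, -0.26], "twist": [-0.52, 0, 0]},
    {"delta_pos": [0.12, 1.0, -0.19], "twist": [-0.52, 0, 0]},
    {"delta_pos": [0.12, 1.0, -0.12], "twist": [-0.52, 0, 0]},
    {"delta_pos": [0.12, 1.0, -0.04], "twist": [-0.52, 0, 0]},
    {"delta_pos": [0.12, 1.0, 0.03], "twist": [-0.52, 0, 0]}
  ]
}}

```text
t: 1.1
tool_pos: [0.4411, -0.1695, 0.2542]
ee_rot: [0.325, 1.547, -0.325]
ft_force: [0.6, 0.8, -0.1]
grip_width: 0.037
```

Request:
{"api": "play_rows", "payload": {
  "targets": [
    {"delta_pos": [0.12, 1.0, 0.1], "twist": [-0.52, 0, 0]},
    {"delta_pos": [0.12, 1.0, 0.18], "twist": [-0.52, 0, 0]},
    {"delta_pos": [0.12, 0.99, 0.25], "twist": [-0.51, 0, 0]},
    {"delta_pos": [0.12, 0.97, 0.32], "twist": [-0.51, 0, 0]},
    {"delta_pos": [0.12, 0.94, 0.39], "twist": [-0.5, 0, 0]}
  ]
}}

```text
t: 1.6
tool_pos: [0.542, 0.007, 0.2301]
ee_rot: [0.044, 1.571, -0.044]
ft_force: [0.0, -0.3, -0.6]
grip_width: 0.0365
```

```bash
python3 -c "
from plan import *
f=grab('wrist','w1');s=state();print(s['tool_pos'],s['grip_width'],-np.array(f['R']).T@np.array(f['t']).ravel())
plan([.544,.007,.23],-3.5,1)"
```

```text
[0.54335528 0.01138449 0.22935601] 0.03661098280556353 [0.54661899 0.09145576 0.31314757]
t 1.65 twist [ 0.073 -0.    -0.027]
[-0.017, -0.109, 0.022]
```

View pics/w1.png

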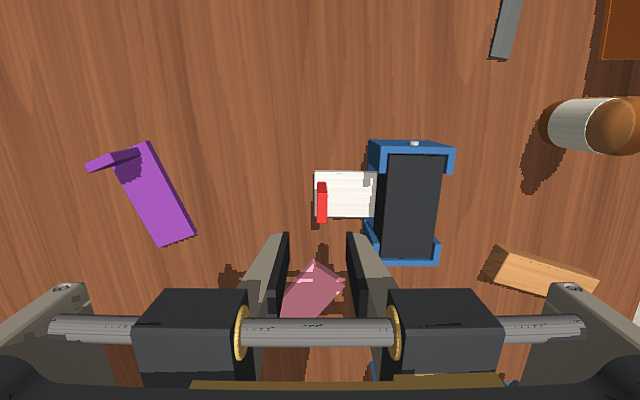

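The wrist view has the tab at about (322,200), between finger lines near columns 283 and 352. I'll enlarge it for a second triangulation.

```bash
python3 - <<'E'
from h import *
f=load('w1')
cv2.imwrite('pics/c2.png',cv2.resize(f['image'][130:280,300:460],None,fx=5,fy=4,interpolation=cv2.INTER_CUBIC)[:600])
g=f['image'].astype(int);m=((g[...,2]>120)&(g[...,1]<70)&(g[...,0]<70)).astype(np.uint8);m[:,:300]=0;m[:,340:]=0
for v in range(175,235,4): 
    u=np.where(m[v])[0]
    if len(u): print(v,u.min(),u.max(),[dep(f,x,v).round(4).tolist() for x in (u.min()+1,(u.min()+u.max())//2,u.max()-1)])
E
```

```text
183 317 325 [[0.5432, 0.0209, 0.0294], [0.5462, 0.0208, 0.0296], [0.5493, 0.0202, 0.028]]
187 317 325 [[0.5431, 0.0204, 0.0433], [0.546, 0.0207, 0.0452], [0.5489, 0.0207, 0.0458]]
191 317 326 [[0.5431, 0.0211, 0.0603], [0.5459, 0.0205, 0.0587], [0.5495, 0.0201, 0.058]]
195 317 326 [[0.543, 0.0183, 0.0639], [0.5457, 0.018, 0.0633], [0.5493, 0.0179, 0.0637]]
199 317 326 [[0.5427, 0.0144, 0.0635], [0.5455, 0.0146, 0.0645], [0.5491, 0.0146, 0.0651]]
203 317 326 [[0.5425, 0.0107, 0.0638], [0.5453, 0.0106, 0.0641], [0.5489, 0.0108, 0.0653]]
207 317 325 [[0.5423, 0.007, 0.0642], [0.5451, 0.0067, 0.0638], [0.5478, 0.0068, 0.0645]]
211 317 325 [[0.5421, 0.003, 0.064], [0.5449, 0.0032, 0.0648], [0.5476, 0.0024, 0.0631]]
215 317 325 [[0.5419, -0.0006, 0.0649], [0.5446, -0.0012, 0.0635], [0.5474, -0.0011, 0.0641]]
219 316 326 [[0.5407, -0.0046, 0.0645], [0.5444, -0.0047, 0.0647], [0.5482, -0.0052, 0.064]]
223 319 319 [[0.5425, -0.0343, 0.0011], [0.5413, -0.0341, 0.0015], [0.5401, -0.0342, 0.0011]]
```

View pics/c2.png

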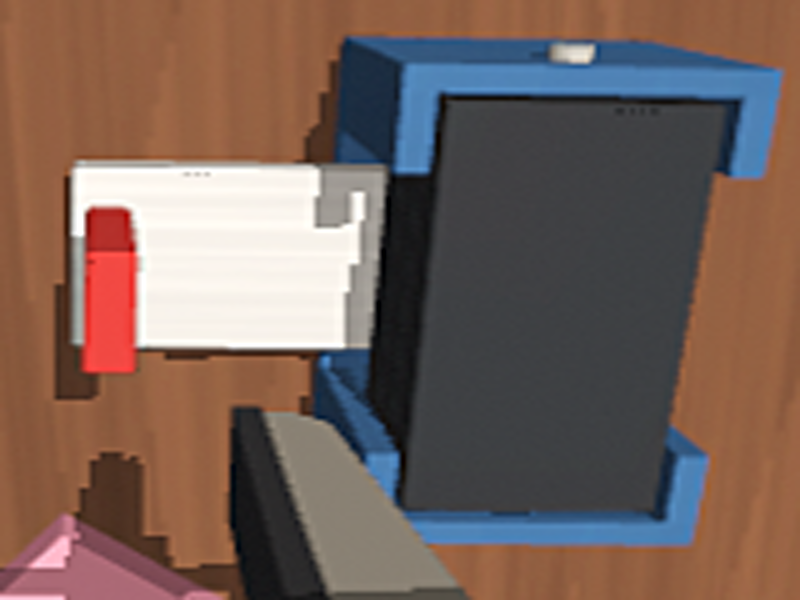

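The tab's top centre is at (0.545, 0.007, 0.064). Top and side triangulation, wrist depth and the text's 63 mm all agree within 3 mm. Descending.

```bash
python3 -c "
from plan import *
plan([.545,.0065,.114],-3.7,5)"
```

```text
t 1.65 twist [ 0.02  -0.    -0.005]
[0.577, -0.026, 0.009]
[0.577, -0.026, 0.01]
[0.577, -0.025, 0.01]
[0.577, -0.025, 0.01]
[0.577, -0.024, 0.01]
```

Request:
{"api": "play_rows", "payload": {
  "targets": [
    {"delta_pos": [0, 0, 0], "twist": [0.1, 0, 0]},
    {"delta_pos": [0.4, 0, 0], "twist": [0, 0, 0]},
    {"delta_pos": [0, 0, 0], "twist": [0, 0, 0]}
  ],
  "grip": 0.65
}}

```text
t: 1.95
tool_pos: [0.5401, 0.0047, 0.2127]
ee_rot: [0.059, 1.574, -0.059]
ft_force: [-0.7, -0.1, 0.1]
grip_width: 0.0319
```

```bash
python3 -c "
from plan import *
print(state()['tool_pos'],state()['joint_vel'].round(3))
plan([.545,.0065,.114],-3.7,5)"
```

```text
[0.54012779 0.00470368 0.21271739] [-0.006 -0.019 -0.02   0.004  0.025 -0.001]
t 1.95 twist [-0.015 -0.006 -0.   ]
[0.493, 0.011, 0.026]
[0.494, 0.011, 0.025]
[0.494, 0.011, 0.025]
[0.494, 0.011, 0.025]
[0.494, 0.011, 0.024]
```

Request:
{"api": "play_rows", "payload": {
  "targets": [
    {"delta_pos": [0.3, 0.05, 0.12], "twist": [-0.07, 0, 0]},
    {"delta_pos": [0.7, 0, 0], "twist": [0, 0, 0]},
    {"delta_pos": [0.7, 0, 0], "twist": [0, 0, 0]},
    {"delta_pos": [0.5, 0, 0], "twist": [0, 0, 0]},
    {"delta_pos": [0.27, 0, 0], "twist": [0, 0, 0]}
  ]
}}

```text
t: 2.45
tool_pos: [0.5456, 0.0065, 0.1138]
ee_rot: [0.051, 1.573, -0.05]
ft_force: [-0.3, 0.3, 0.9]
grip_width: 0.0322
```

Request:
{"api": "play_rows", "payload": {
  "targets": [
    {"delta_pos": [0, 0, 0], "twist": [0, 0, 0]},
    {"delta_pos": [0, 0, 0], "twist": [0, 0, 0]}
  ]
}}

```text
t: 2.65
tool_pos: [0.5473, 0.0065, 0.1167]
ee_rot: [0.05, 1.569, -0.05]
ft_force: [-0.6, 1.1, 0.5]
grip_width: 0.0321
```

Request:
{"api": "play_rows", "payload": {
  "targets": [
    {"delta_pos": [0, 0, 0], "twist": [0, 0, 0]},
    {"delta_pos": [0, 0, 0], "twist": [0, 0, 0]},
    {"delta_pos": [0, 0, 0], "twist": [0, 0, 0]},
    {"delta_pos": [0, 0, 0], "twist": [0, 0, 0]},
    {"delta_pos": [0, 0, 0], "twist": [0, 0, 0]}
  ],
  "grip": 1.0
}}

```text
t: 3.15
tool_pos: [0.5465, 0.0067, 0.1167]
ee_rot: [0.05, 1.571, -0.05]
ft_force: [-4.1, -1.1, 5.2]
grip_width: 0.0095
```

```bash
python3 -c "
from plan import *
s=state();print(s['tool_pos'],s['grip_width'],s['ft_force'],s['torque'])
plan([s['tool_pos'][0]-.08,s['tool_pos'][1]+.005,s['tool_pos'][2]],-3.5,10)"
```

```text
[0.54646145 0.0066656  0.11666321] 0.009546094240265075 [-4.12109435 -1.07089127  5.1846363 ] [-0.19513079  0.57621505 -0.14862621]
t 3.15 twist [-0.002 -0.     0.   ]
[0.0, -0.0, -0.2]
[0.0, -0.0, -0.2]
[0.0, -0.0, -0.2]
[0.0, -0.0, -0.2]
[0.0, -0.0, -0.2]
[0.0, -0.0, -0.2]
[0.0, 0.0, -0.2]
[0.0, 0.0, -0.2]
[0.0, 0.0, -0.2]
[0.0, 0.0, -0.2]
```

Request:
{"api": "play_rows", "payload": {
  "targets": [
    {"delta_pos": [0, 0, -0.1], "twist": [0, 0, 0]},
    {"delta_pos": [0, 0, -0.2], "twist": [0, 0, 0]},
    {"delta_pos": [0, 0, -0.2], "twist": [0, 0, 0]},
    {"delta_pos": [0, 0, -0.2], "twist": [0, 0, 0]},
    {"delta_pos": [0, 0, -0.2], "twist": [0, 0, 0]}
  ]
}}

```text
t: 3.65
tool_pos: [0.5122, 0.0088, 0.1164]
ee_rot: [0.05, 1.564, -0.051]
ft_force: [10.4, -0.6, -7.8]
grip_width: 0.01
```

Request:
{"api": "play_rows", "payload": {
  "targets": [
    {"delta_pos": [0, 0, -0.2], "twist": [0, 0, 0]},
    {"delta_pos": [0, 0, -0.2], "twist": [0, 0, 0]},
    {"delta_pos": [0, 0, -0.25], "twist": [0, 0, 0]},
    {"delta_pos": [0, 0, -0.25], "twist": [0, 0, 0]},
    {"delta_pos": [0, 0, -0.25], "twist": [0, 0, 0]}
  ]
}}

```text
t: 4.15
tool_pos: [0.4632, 0.0123, 0.1154]
ee_rot: [0.05, 1.572, -0.05]
ft_force: [0.8, 0.3, -2.2]
grip_width: 0.0096
```

Request:
{"api": "play_rows", "payload": {
  "targets": [
    {"delta_pos": [0, 0, -0.25], "twist": [0, 0, 0]},
    {"delta_pos": [0, 0, -0.15], "twist": [0, 0, 0]},
    {"delta_pos": [0, 0, 0], "twist": [0, 0, 0]},
    {"delta_pos": [0, 0, 0], "twist": [0, 0, 0]},
    {"delta_pos": [0, 0, 0], "twist": [0, 0, 0]}
  ]
}}

```text
t: 4.65
tool_pos: [0.4493, 0.013, 0.1161]
ee_rot: [0.05, 1.569, -0.05]
ft_force: [0.5, -0.1, -2.7]
grip_width: 0.0097
```

```bash
python3 - <<'E'
from h import *
grab('top','t2');grab('side','s2');f=grab('wrist','w2');a=load('t2');b=load('s2')
C=np.hstack([cv2.resize(a['image'][120:220,280:380],(400,400),interpolation=2),cv2.resize(b['image'][150:250,230:330],(400,400),interpolation=2)])
cv2.imwrite('pics/c3.png',C)
for x in a,load('top0'): print([dep(x,u,v).round(4).tolist() for u,v in((327,153),(312,150),(342,153),(327,146),(327,159))])
E
```

```text
[[0.6248, -0.001, 0.0538], [0.6333, 0.0336, 0.0477], [0.6246, -0.0353, 0.0543], [0.6412, -0.001, 0.054], [0.6106, -0.0009, 0.0546]]
[[0.6227, -0.0009, 0.0627], [0.6302, 0.0333, 0.0611], [0.6225, -0.035, 0.0635], [0.6382, -0.0009, 0.0663], [0.6088, -0.0009, 0.0627]]
```

View pics/c3.png

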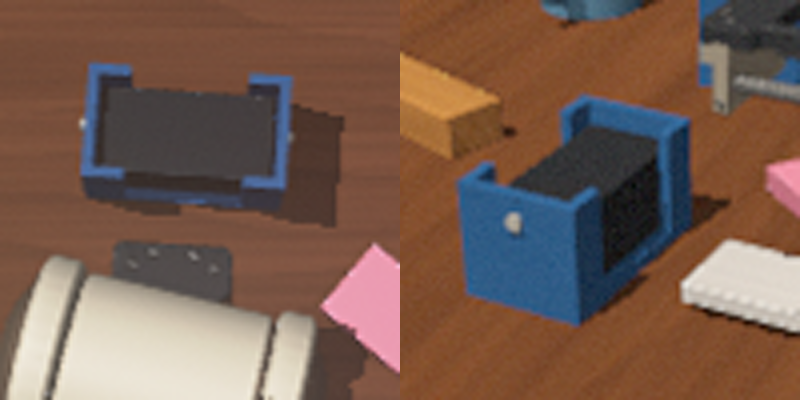

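View pics/w2.png

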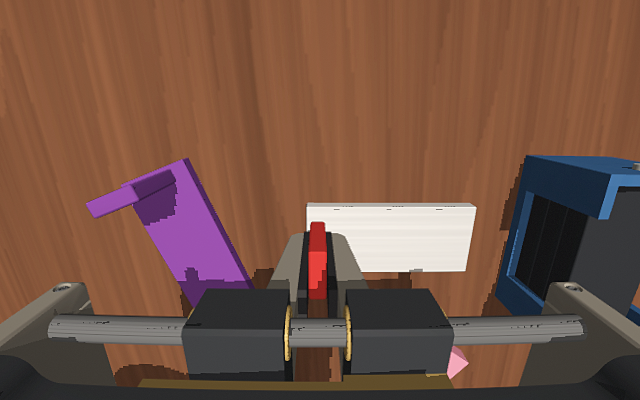

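The stones' top face now sits at 0.054 m (53 mm expected) and they lie flat. The spacer is held level and clear of the frame. Next: lift and carry.

```bash
python3 -c "
from plan import *
plan([.484,.3185,.170],-3.6,10)"
```

```text
t 4.8 twist [-0.001  0.     0.   ]
[-0.135, 0.768, 0.038]
[-0.135, 0.768, 0.038]
[-0.135, 0.768, 0.039]
[-0.135, 0.768, 0.039]
[-0.135, 0.768, 0.039]
[-0.135, 0.768, 0.039]
[-0.135, 0.768, 0.039]
[-0.135, 0.768, 0.039]
[-0.135, 0.768, 0.039]
[-0.135, 0.768, 0.039]
```

Request:
{"api": "play_rows", "payload": {
  "targets": [
    {"delta_pos": [-0.2, 0, 0], "twist": [0, 0, 0]},
    {"delta_pos": [-0.4, 0, 0], "twist": [0, 0, 0]},
    {"delta_pos": [-0.4, 0, 0], "twist": [0, 0, 0]},
    {"delta_pos": [-0.3, 0, 0], "twist": [0, 0, 0]},
    {"delta_pos": [-0.1, 0, 0], "twist": [0, 0, 0]}
  ]
}}

```text
t: 5.3
tool_pos: [0.4498, 0.0129, 0.1737]
ee_rot: [0.049, 1.567, -0.05]
ft_force: [0.4, 0.5, -1.5]
grip_width: 0.0096
```

Request:
{"api": "play_rows", "payload": {
  "targets": [
    {"delta_pos": [0, 0.3, 0.02], "twist": [0, 0, 0]},
    {"delta_pos": [0, 0.6, 0.03], "twist": [0, 0, 0]},
    {"delta_pos": [0, 0.7, 0.04], "twist": [0, 0, 0]},
    {"delta_pos": [0, 0.7, 0.04], "twist": [0, 0, 0]},
    {"delta_pos": [0, 0.7, 0.04], "twist": [0, 0, 0]}
  ]
}}

```text
t: 5.8
tool_pos: [0.4625, 0.1342, 0.1709]
ee_rot: [0.05, 1.572, -0.05]
ft_force: [0.3, -0.1, -2.2]
grip_width: 0.0096
```

Request:
{"api": "play_rows", "payload": {
  "targets": [
    {"delta_pos": [0, 0.7, 0.04], "twist": [0, 0, 0]},
    {"delta_pos": [0, 0.7, 0.04], "twist": [0, 0, 0]},
    {"delta_pos": [0, 0.7, 0.04], "twist": [0, 0, 0]},
    {"delta_pos": [0, 0.7, 0.04], "twist": [0, 0, 0]},
    {"delta_pos": [0, 0.7, 0.03], "twist": [0, 0, 0]}
  ]
}}

```text
t: 6.3
tool_pos: [0.4788, 0.2735, 0.1706]
ee_rot: [0.049, 1.572, -0.05]
ft_force: [-0.2, -0.2, -1.9]
grip_width: 0.0098
```

Request:
{"api": "play_rows", "payload": {
  "targets": [
    {"delta_pos": [0, 0.6, 0.03], "twist": [0, 0, 0]},
    {"delta_pos": [0, 0.4, 0], "twist": [0, 0, 0]},
    {"delta_pos": [0, 0.1, 0], "twist": [0, 0, 0]},
    {"delta_pos": [0, 0, 0], "twist": [0, 0, 0]},
    {"delta_pos": [0, 0, 0], "twist": [0, 0, 0]}
  ]
}}

```text
t: 6.8
tool_pos: [0.4835, 0.3147, 0.1715]
ee_rot: [0.05, 1.571, -0.051]
ft_force: [0.1, 0.4, -1.5]
grip_width: 0.0101
```

```bash
python3 - <<'E'
from plan import *
grab('top','t3');grab('side','s3');a=load('t3');b=load('s3')
cv2.imwrite('pics/c4.png',np.hstack([cv2.resize(a['image'][120:280,120:280],(400,400),interpolation=2),cv2.resize(b['image'][180:400,120:340],(400,400),interpolation=2)]))
plan([.484,.3185,.125],-3.6,4);print(state()['tool_pos'])
E
```

```text
t 6.9 twist [-0.004 -0.001  0.001]
[0.293, 0.025, -0.0]
[0.293, 0.025, -0.0]
[0.293, 0.025, -0.0]
[0.293, 0.025, -0.0]
[0.48376236 0.31456887 0.17181329]
```

View pics/c4.png

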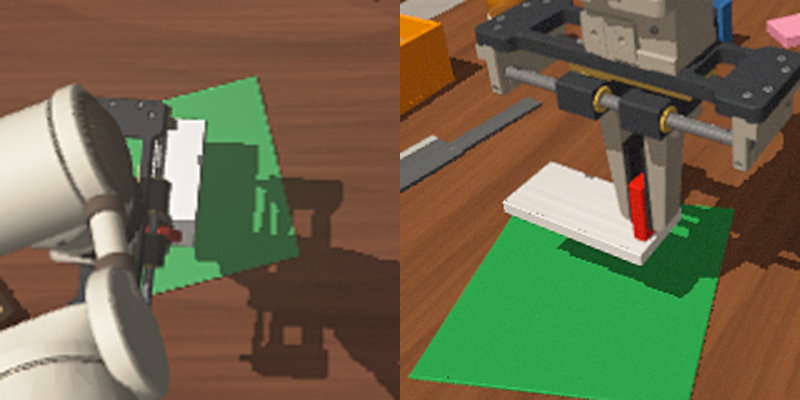

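The spacer hangs level over the mat with its tab up. Lowering gently.

Request:
{"api": "play_rows", "payload": {
  "targets": [
    {"delta_pos": [0.2, 0.02, 0], "twist": [0, 0, 0]},
    {"delta_pos": [0.3, 0.02, 0], "twist": [0, 0, 0]},
    {"delta_pos": [0.3, 0.02, 0], "twist": [0, 0, 0]},
    {"delta_pos": [0.3, 0, 0], "twist": [0, 0, 0]},
    {"delta_pos": [0.1, 0, 0], "twist": [0, 0, 0]}
  ]
}}

```text
t: 7.4
tool_pos: [0.4826, 0.3173, 0.1214]
ee_rot: [0.049, 1.574, -0.051]
ft_force: [-0.4, -0.4, -1.5]
grip_width: 0.01
```

Request:
{"api": "play_rows", "payload": {
  "targets": [
    {"delta_pos": [0.08, 0, 0], "twist": [0, 0, 0]},
    {"delta_pos": [0.08, 0, 0], "twist": [0, 0, 0]},
    {"delta_pos": [0.05, 0, 0], "twist": [0, 0, 0]},
    {"delta_pos": [0, 0, 0], "twist": [0, 0, 0]},
    {"delta_pos": [0, 0, 0], "twist": [0, 0, 0]}
  ]
}}

```text
t: 7.9
tool_pos: [0.4841, 0.318, 0.1158]
ee_rot: [0.05, 1.57, -0.05]
ft_force: [0.3, -0.2, -1.3]
grip_width: 0.0099
```

Request:
{"api": "play_rows", "payload": {
  "targets": [
    {"delta_pos": [0.04, 0, 0], "twist": [0, 0, 0]},
    {"delta_pos": [0.04, 0, 0], "twist": [0, 0, 0]},
    {"delta_pos": [0, 0, 0], "twist": [0, 0, 0]},
    {"delta_pos": [0, 0, 0], "twist": [0, 0, 0]}
  ]
}}

```text
t: 8.3
tool_pos: [0.4838, 0.3179, 0.1122]
ee_rot: [0.05, 1.57, -0.05]
ft_force: [-0.2, -0.4, -1.6]
grip_width: 0.0099
```

Request:
{"api": "play_rows", "payload": {
  "targets": [
    {"delta_pos": [0.04, 0, 0], "twist": [0, 0, 0]},
    {"delta_pos": [0, 0, 0], "twist": [0, 0, 0]},
    {"delta_pos": [0, 0, 0], "twist": [0, 0, 0]}
  ]
}}

```text
t: 8.6
tool_pos: [0.4841, 0.318, 0.1117]
ee_rot: [0.05, 1.57, -0.05]
ft_force: [-2.8, -0.5, 4.7]
grip_width: 0.0098
```

Contact: about 6 N upward. Release and rise.

Request:
{"api": "play_rows", "payload": {
  "targets": [
    {"delta_pos": [0, 0, 0], "twist": [0, 0, 0]},
    {"delta_pos": [0, 0, 0], "twist": [0, 0, 0]},
    {"delta_pos": [0, 0, 0], "twist": [0, 0, 0]},
    {"delta_pos": [0, 0, 0], "twist": [0, 0, 0]},
    {"delta_pos": [0, 0, 0], "twist": [0, 0, 0]}
  ],
  "grip": 0.5
}}

```text
t: 9.1
tool_pos: [0.4839, 0.3178, 0.1106]
ee_rot: [0.05, 1.57, -0.05]
ft_force: [-0.6, 0.5, 0.4]
grip_width: 0.0456
```

Request:
{"api": "play_rows", "payload": {
  "targets": [
    {"delta_pos": [-0.2, 0, 0], "twist": [0, 0, 0]},
    {"delta_pos": [-0.5, 0, 0], "twist": [0, 0, 0]},
    {"delta_pos": [-0.8, 0, 0], "twist": [0, 0, 0]},
    {"delta_pos": [-0.9, 0, 0], "twist": [0, 0, 0]},
    {"delta_pos": [-0.9, 0, 0], "twist": [0, 0, 0]}
  ]
}}

```text
t: 9.6
tool_pos: [0.4837, 0.3178, 0.2445]
ee_rot: [0.05, 1.57, -0.05]
ft_force: [1.5, 0.0, -0.6]
grip_width: 0.0463
```

Request:
{"api": "play_rows", "payload": {
  "targets": [
    {"delta_pos": [-0.3, -1, -0.5], "twist": [0, 0, 0]},
    {"delta_pos": [0, -1, -0.5], "twist": [0, 0, 0]},
    {"delta_pos": [0, -1, 0], "twist": [0, 0, 0]},
    {"delta_pos": [0, -1, 0], "twist": [0, 0, 0]},
    {"delta_pos": [0, -1, 0], "twist": [0, 0, 0]}
  ]
}}

```text
t: 10.1
tool_pos: [0.4308, 0.1195, 0.2555]
ee_rot: [0.049, 1.569, -0.049]
ft_force: [-0.1, -0.5, -0.6]
grip_width: 0.046
```

Request:
{"api": "play_rows", "payload": {
  "targets": [
    {"delta_pos": [0, -1, 0], "twist": [0, 0, 0]},
    {"delta_pos": [0, -0.6, 0], "twist": [0, 0, 0]},
    {"delta_pos": [0, -0.2, 0], "twist": [0, 0, 0]},
    {"delta_pos": [0, 0, 0], "twist": [0, 0, 0]},
    {"delta_pos": [0, 0, 0], "twist": [0, 0, 0]}
  ]
}}

```text
t: 10.6
tool_pos: [0.4267, 0.0497, 0.2549]
ee_rot: [0.05, 1.57, -0.049]
ft_force: [0.4, 0.5, 0.5]
grip_width: 0.0459
```

```bash
python3 - <<'E'
from plan import *
grab('top','t4');grab('side','s4');a=load('t4');b=load('s4')
cv2.imwrite('pics/c5.png',np.hstack([cv2.resize(a['image'][120:280,120:360],(480,320),interpolation=2),cv2.resize(b['image'][140:400,100:360],(320,320),interpolation=2)]))
g=a['image'][150:245,145:245].astype(int)
m=(g.min(2)>150).astype(np.uint8);c=max(cv2.findContours(m,0,2)[0],key=cv2.contourArea);r=cv2.minAreaRect(c);u=np.array(r[0])+[145,150];print(r,u,atz(a,*u,.013))
print([dep(a,*(cv2.boxPoints(r).mean(0)*.4+p*.6+[145,150])).round(4).tolist() for p in cv2.boxPoints(r)])
print([dep(a,u,v).round(4).tolist() for u,v in((327,153),(316,150),(338,153),(327,147),(327,158))],state()['ft_force'])
E
```

```text
((48.7673225402832, 43.32672882080078), (20.696773529052734, 43.88113784790039), 5.7105937004089355) [193.76732254 193.32672882] [0.53781137 0.31395763 0.013     ]
[[0.5077, 0.3299, 0.0164], [0.5707, 0.3266, 0.0136], [0.5676, 0.2969, 0.0136], [0.5053, 0.3016, 0.0117]]
[[0.6247, -0.001, 0.0542], [0.6314, 0.0242, 0.0559], [0.6251, -0.0262, 0.0519], [0.6383, -0.001, 0.056], [0.6131, -0.001, 0.0536]] [ 0.26925643 -0.15402034 -0.93057204]
```

View pics/c5.png

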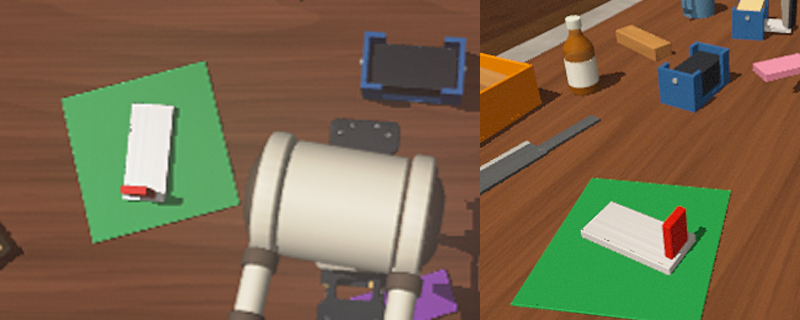

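The spacer lies flat in the middle of the mat with its tab up, and the stones are in their frame. The arm is well above everything (fingertips at about 0.17 m), so I'm handing in.

```bash
python3 -c "
from h import *
print(workorder.close_job())"
```

```text
the job is handed in; nothing more can be done
None
```

I slid the dark spacer out by its red tab, the three dark stones dropped on to the bed inside their frame, and I set the spacer down on the green mat. I handed the job in at about 10.7 s; no verdict was reported.

Last checks before handing in:
- **Spacer:** its centre is about 4 mm from the mat's centre. Its top face reads 12–16 mm high (13 mm expected), flat within the depth noise, with the tab up.
- **Stones:** the top face of the dark stack is at about 54 mm, where 53 mm is expected for stones lying on the bed. They look flat. The drop in the depth readings matches the 10 mm spacer thickness within noise.
- **Robot:** the gripper is clear of everything and the wrist force is near zero.
- **Pale stack:** it was never approached and looks undisturbed in the pictures, but I did not measure it again.

The only disagreement was that the first triangulation put the tab's top at 66 mm instead of 63. The wrist camera's depth gave 64 mm, which settled it.

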